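Bring the saw's interlocked control station to ready

ROBOT

A 7-joint arm with a two-finger parallel gripper is mounted at the origin on the work surface; the furniture and walls round the work are solid. World frame = base frame: x ahead of the robot, y to its left, z up, the work surface at z = 0. Lengths are in m, angles in rad, forces in N, time in s.
With the tool pointing down it reaches from about 0.4 to 0.85 m from the base axis. Payload 4.5 kg.
Tool frame: the origin (TCP) lies at the very end of the fingers, on their centre line; the grasp point (between the pads) lies 19 mm behind it (r.grip_point_offset is the distance from the TCP to the grasp point, in m); y points along the fingers, x is the direction in which the jaws open and shut, and the axes are right-handed (so a half turn about y gives the same grasp; the last joint's range is limited). The gripper opens to 88 mm and grips with 3 to 60 N. Pads are 18 mm wide; open, the fingers measure 123 mm over their backs; the gripper's body (75 mm by 187 mm) begins 45 mm behind the grasp point.
Start: joints at [-1.138, 0.689, -0.195, 1.565, 0.157, 0.902, -0.215], TCP at [0.243, 0.576, 0.239] pointing down, gripper open.
Joint ranges: [-3.01, 3.01], [-0.46, 2.08], [-1.47, 1.51], [0.13, 2.56], [-1, 4.14], [0.04, 2.09], [-2.66, 2.66]. Speed limits (rad/s): [2.57, 2.57, 3.14, 3.14, 3.14, 3.14, 3.14].

INTERFACE

Orientations are given as a unit quaternion [x, y, z, w].
In Python, from plant import get_state, snapshot, camera_params, job, r gives the robot as it stands.
- The arm moves only by the tool carry_out, never from a script. Its arguments are lists of equal length, an entry for each row: "offset": the shift along the world's x, y, z in m, a list of three; "twist": the turn about the world's z in degrees. In form: {"offset": [[tx, ty, tz], ...], "twist": [twist, ...]}. A call has 1 to 8 rows; each row shifts and turns the commanded pose from where the row before left it; what a row does not reach is not made up. A row lasts 1/8 s, in which the tool goes at most 62.5 mm and 10.7 degrees, less where a joint would pass 70% of its speed; a pose out of reach is approached as far as the arm can. A call with a gripper value outside its range is refused whole. "grip" is the finger opening in m, from 0 to 0.0881, set as the call begins (left out, the last holds). The fingers move at their own pace and stop on an object; "newtons" is the grip in N (left out, the last holds). Time passes only in rows, so rows that do not move let the fingers close. It gives the time, the measured TCP pose, the force and the opening at its end, in the units of the state.
- get_state(): the state, without advancing time (a new reading comes with each control period).
- snapshot(name): name is "scene" or "top"; returns the picture (480x640x3 uint8, red, green, blue); there is no depth.
- camera_params(name): a dict with "camera_matrix" (3x3 intrinsics, pixels), "eye" and "orientation" of the camera in the world. Camera axes: x right, y up, looking along -z (the intrinsics and any distortion apply to the point x, -y, -z); pixel columns grow to the right and rows downward; lengths in m; the calibration is good to about 2 mm. A picture is of the moment at which its call begins. camera_params takes no time and is no camera call.
- job.finish_job(): hands the job in, once; it reports no verdict.
The state is a dict: "clock": time; "q": joint angles; "qd": joint speeds; "joint_torque": joint torques, N m; "tool_pos": TCP position; "eef_rot": TCP orientation; "contact_force": force on the tool from outside, world axes, zero at the start; "moment": the same for the moment, N m; "opening": opening from 0.0 (shut) to 1.0 (fully open).
Only numpy, scipy, OpenCV 4.12 (cv2) and the standard library are available. Lean on these libraries where they do the work, as an engineer would, in place of code of your own. Each camera call takes 0.05 s, during which the arm holds its last target. There are 200 camera calls.

TASK

Bring the saw's control station to ready: turn the isolator lever clockwise until it is fully home against its internal stop, which draws the steel locking bolt out of the selector, then turn the selector's bar knob clockwise to its stop pin and let go of both. Find both stops by feel: ease up to them and never force either control, nor the selector while it is still locked, and do not shift the other things on the bench.

Things in the scene. Friction and masses are not known exactly. Their poses are not given: they have to be found in the camera images.
- station: grey control station screwed to the bench: housing 130 (x) x 230 (y) mm, top face 40 mm above the bench, on a thin 150 x 250 mm flange; yaw varies. Origin at the centre of its underside, x away from the robot, y to the left along its long side. Isolator at the left end of its top, selector at the right; an upright 8 mm pin, 11 mm high, at the selector's far right side is the selector's end stop
- isolator_unit: the isolator: fixed bush and all that turns on it (black skirt disc 92 mm across, its top 61 mm above the bench; black lever arm; finger post). Origin on the turning axis at the housing's top face, 65 mm to the left (+y) of the station's origin. Hidden under the skirt a pin, 36 mm from the axis, drives the bolt; more than 40 N at that pin (about 20 N at the post beyond what turning takes) is forcing it
- isolator_axis (a point): point on the isolator's vertical turning axis, at the mid height of the finger post (93 mm above the bench); does not move when the lever turns
- isolator_post (a point): centre of the isolator's finger post: an upright steel post 14 mm in diameter, 71 to 115 mm above the bench, at the end of the lever arm, 70 mm from the isolator's axis, to be pinched or pushed. This point, 93 mm above the bench, goes round with the lever; at lever angle 0 the arm points 130 degrees anticlockwise of the station's x axis
- isolator (a joint): lever angle, rad, growing clockwise seen from above; starts at 0 to 0.3. Turning takes 3 N at the post, about 2 N more over the last 0.25 rad, where it pushes the bolt (not yet the stop). Its stop, a stiff buffer (5 N per mm at the post), comes anywhere between 0.8 and 1.6, set by a hidden clutch. The selector is free only from 0.02 rad short of it. 6 to 15 N extra at the post is a firm, safe touch. Stays where left
- selector_unit: the selector: fixed bush and the steel disc with bar knob that turns on it. Origin on its vertical turning axis at the housing's top face, 40 mm above the bench, 65 mm to the right (-y) of the station's origin
- selector_grip (a point): point on the selector's axis at the mid height of its black bar knob (66 mm above the bench). The bar is 46 mm long, 12 mm thick and stands 49 to 83 mm above the bench; with the selector at 0 its length lies along the station's x axis, so it is gripped across the station's y axis
- selector (a joint): angle of the selector, rad, growing clockwise seen from above; 0 at the start, stop pin at about 1.05. Turning takes about 0.08 N m. While locked it moves less than 0.1 rad before a lug on its disc, 28 mm from the axis, bears on the bolt. More than 40 N at a lug (1.1 N m on the knob) is forcing it
- bolt_cover (a point): top of the small fixed steel cover in the middle of the station (52 mm above the bench). Under it a flat steel locking bolt, 6 mm high, slides 9 mm towards the isolator; its tip sticks out to the right, between two lugs on the rim of the selector's disc, and leaves them when it has slid more than 8 mm
- pliers: pliers lying in front of the station, 56 x 178 x 12 mm (bystander), origin under the centre
- wood_block: small wooden block behind the station, 91 x 35 x 36 mm (bystander), origin under the centre
- tape_roll: small roll of black tape behind the station, 53 mm across, 19 mm high (bystander), origin under the centre
- mug: white mug at the right of the bench, 83 x 113 x 93 mm (bystander), origin under the centre

How it is judged:
On the way:
1. the isolator lever has been turned well round (more than 0.7 rad) while the selector still stands locked at its start (value of joint isolator above 0.7 rad and value of joint selector below 0.15 rad), for 0.2 s.
At the end, for the whole second after the job is handed in: the isolator stands turned on (beyond 0.7 rad; the interlock itself demands that it was pushed home against its stop), the selector stands at its stop pin (beyond 0.93 rad), both at rest and let go (value of joint isolator above 0.7 rad and value of joint selector above 0.93 rad and velocity of joint each of isolator, selector below 0.05 rad/s); the robot touches nothing.
It fails at once if the isolator is forced against its stop (more than 40 N at the inner pin) (contact force between isolator_unit and station above 40 N).
It fails at once if the selector is forced against the locking bolt or its stop pin (more than 40 N at the lug) (contact force between selector_unit and station above 40 N).
It fails at once if a bystander (pliers, wood block, tape roll or mug) is shifted by more than 30 mm (distance of any of pliers, wood_block, tape_roll, mug from where it was at the start of the episode above 0.03 m).
It also fails if it takes over 64 s, if anything falls off the work surface, if the arm or the gripper's body presses on something with over 40 N, if the wrist force passes 120 N, or if a joint passes its speed limit or range.

## Working session

There is one attempt and no reset: what is moved stays moved. The work goes in short steps, Python scripts to look and compute and a tool call to move; the robot and the scene stay as the last step left them, time stands still between calls to the robot, and variables do not carry over. Pictures are saved under pics/ and viewed, about 8 in all and at most 12, crops included, and the job is handed in when it is done.

Besides the shell and the picture viewer there is one more tool, called after "Call:" as name(argument=value, ...) on one line, values as JSON. carry_out: Moves the arm, as the interface text tells. Its arguments: {"type":"object","properties":{"offset":{"type":"array"},"twist":{"type":"array"},"grip":{"type":"number"},"newtons":{"type":"number"}},"required":["offset","twist"]}

```bash
mkdir -p pics; ls
python3 - <<'E'
from plant import *
import cv2
for n in("scene","top"):
    cv2.imwrite(f"pics/{n}0.png",snapshot(n)[:,:,::-1]); print(n,camera_params(n))
s=get_state();print(s)
E
```

```text
pics
scene {'camera_matrix': array([[571.78742335,   0.        , 327.1475342 ],
       [  0.        , 571.78742335, 243.41128305],
       [  0.        ,   0.        ,   1.        ]]), 'eye': array([ 1.09938153, -0.2574041 ,  0.7334993 ]), 'orientation': array([0.33434995, 0.19822185, 0.49008357, 0.78021555])}
top {'camera_matrix': array([[525.35813781,   0.        , 315.34575402],
       [  0.        , 525.35813781, 240.47160333],
       [  0.        ,   0.        ,   1.        ]]), 'eye': array([0.43229782, 0.04236982, 0.9418044 ]), 'orientation': array([ 0.02558067, -0.03602667, -0.70444162,  0.70838528])}
{'clock': 0.1, 'q': array([-1.13821829,  0.68987516, -0.19451255,  1.56620592,  0.1573202 ,
        0.90248447, -0.21511072]), 'qd': array([ 8.30271899e-05, -1.57779429e-03,  1.46499679e-04, -2.82810547e-03,
       -2.72692309e-04,  1.67617242e-03, -1.94910238e-03]), 'joint_torque': array([-2.71795085e-03, -5.28501856e+01, -1.27141222e+00, -1.53837508e+01,
       -5.25634142e-02,  1.98022768e-03,  3.37772792e-05]), 'tool_pos': array([0.24251922, 0.57544019, 0.2380147 ]), 'eef_rot': array([ 0.58946341,  0.39064095, -0.39151622, -0.58876786]), 'contact_force': array([0.19202722, 0.0699174 , 0.03212453]), 'moment': array([-0.02559501, -0.00909952, -0.01226307]), 'opening': 0.9957902728471164}
```

View pics/top0.png

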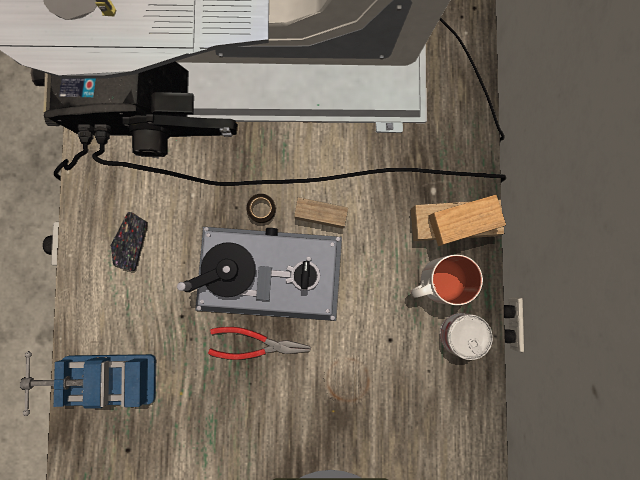

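View pics/scene0.png

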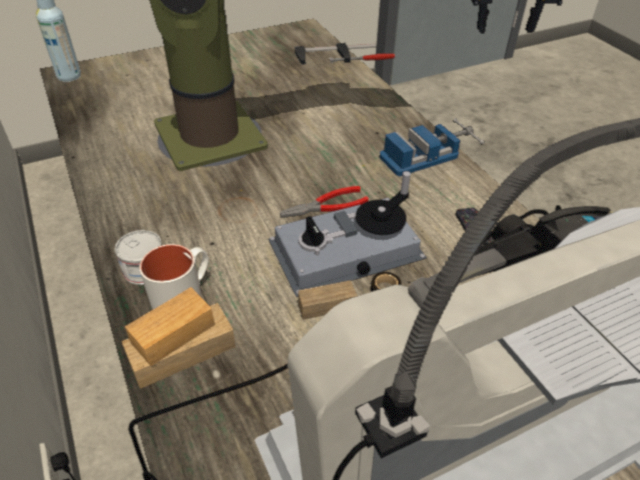

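```bash
cat > h.py <<'E'
from plant import *
import cv2, numpy as np
from scipy.spatial.transform import Rotation as R
def ray(n,px,z):
    p=camera_params(n);K=p["camera_matrix"];d=np.linalg.inv(K)@[px[0],px[1],1.]
    d=R.from_quat(p["orientation"]).apply([d[0],-d[1],-d[2]]);e=p["eye"]
    return e+d*(z-e[2])/d[2]
def proj(n,P):
    p=camera_params(n);c=R.from_quat(p["orientation"]).inv().apply(np.array(P)-p["eye"])
    u=p["camera_matrix"]@[c[0],-c[1],-c[2]];return u[:2]/u[2]
def crop(n,x0,y0,w,h,k,f):
    cv2.imwrite(f,cv2.resize(snapshot(n)[y0:y0+h,x0:x0+w,::-1],None,fx=k,fy=k,interpolation=cv2.INTER_CUBIC))
def tool():
    s=get_state();M=R.from_quat(s["eef_rot"]).as_matrix()
    return s["tool_pos"],M,np.degrees(np.arctan2(M[1,0],M[0,0]))
E
python3 - <<'E'
from h import *
crop("top",170,215,185,120,4,"pics/c1.png")
t,M,a=tool();print(M.round(3),a)
im=snapshot("top");g=im.max(2)
sub=g[235:310,195:265]
m=(sub<45).astype(np.uint8)
c=max(cv2.findContours(m,0,2)[0],key=cv2.contourArea)
(x,y),r=cv2.minEnclosingCircle(c);print(x+195,y+235,r)
mm=cv2.morphologyEx(m,cv2.MORPH_OPEN,cv2.getStructuringElement(2,(21,21)))
c=max(cv2.findContours(mm,0,2)[0],key=cv2.contourArea);(x,y),r=cv2.minEnclosingCircle(c);print("skirt",x+195,y+235,r, ray("top",(x+195,y+235),.061))
E
```

```text
[[ 0.388 -0.    -0.922]
 [ 0.922 -0.001  0.388]
 [-0.001 -1.    -0.   ]] 67.15984954123242
222.5 271.0 32.33042526245117
skirt 227.14437103271484 271.2172203063965 27.278291702270508 [0.4568291  0.17662486 0.061     ]
```

View pics/c1.png

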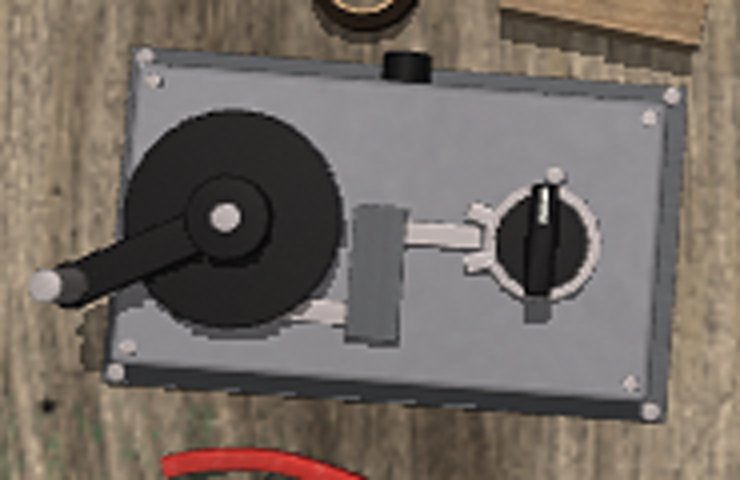

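Run:
```python
from h import *
f=lambda u,v:(170+(u+.5)/4-.5,215+(v+.5)/4-.5)
iso=ray("top",f(234,218),.061);sel=ray("top",f(548,241),.049);post=ray("top",f(45,284),.115)
print("iso",iso,"sel",sel,"post",post)
C=[ray("top",f(*p),.042) for p in((153,80),(650,118),(631,383),(127,346))]
cen=np.mean(C,0);print("centre",cen)
v=C[0]-C[1]+C[3]-C[2];print("yaw housing",np.degrees(np.arctan2(-v[0],v[1])))
v=iso-sel;print("yaw axes",np.degrees(np.arctan2(-v[0],v[1])),np.hypot(*v[:2]))
yaw=np.arctan2(-v[0],v[1]);L=np.array([-np.sin(yaw),np.cos(yaw)])
print(cen[:2]+.065*L,cen[:2]-.065*L)
v=post-iso;print("post r",np.hypot(*v[:2]),"dir",np.degrees(np.arctan2(v[1],v[0])))
```

```text
iso [0.46032914 0.17505826 0.061     ] sel [0.4516891  0.04386234 0.049     ] post [0.43246197 0.24006392 0.115     ]
centre [0.45573674 0.11111764 0.042     ]
yaw housing -3.977337737937373
yaw axes -3.7678307851458097 0.13148011373092824
[0.46000813 0.17597715] [0.45146536 0.04625814]
post r 0.07072704390444573 dir 113.20425309880372
```

Call:
carry_out(offset=[[0.024,-0.042,0],[0.024,-0.042,0],[0.024,-0.042,0],[0.024,-0.042,0],[0.024,-0.042,0],[0.024,-0.042,0],[0.023,-0.042,0],[0.023,-0.042,0]], twist=[-5.5,-5.5,-5.5,-5.5,-5.5,-5.5,-5.5,-5.5], grip=0.032)

```text
clock: 1.2
tool_pos: [0.4333, 0.2386, 0.2388]
eef_rot: [-0.693, -0.141, 0.141, 0.693]
contact_force: [1.3, -0.3, -0.3]
opening: 0.358
```

Call:
carry_out(offset=[[0,0,-0.03],[0,0,-0.03],[0,0,-0.03],[0,0,-0.02],[0,0,0],[0,0,0]], twist=[0,0,0,0,0,0])

```text
clock: 1.95
tool_pos: [0.4331, 0.2402, 0.1293]
eef_rot: [-0.693, -0.142, 0.142, 0.693]
contact_force: [0.5, -0.1, 0.5]
opening: 0.365
```

Run:
```python
from h import *
t,M,a=tool();print(t,a,get_state()["contact_force"])
a=snapshot("top")[215:335,150:335,::-1];b=snapshot("scene")[130:250,320:505,::-1]
cv2.imwrite("pics/d1.png",cv2.resize(np.vstack([a,b]),None,fx=2.5,fy=2.5))
```

```text
[0.43307069 0.24022089 0.12933914] 23.15092646155818 [ 0.45807161 -0.06055111  0.54198516]
```

View pics/d1.png

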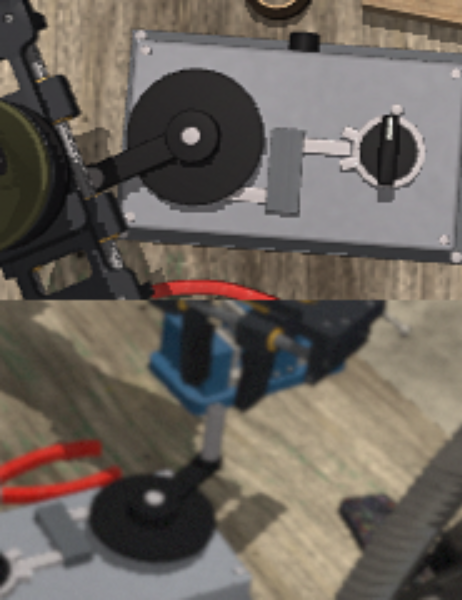

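Call:
carry_out(offset=[[0,0,-0.013],[0,0,-0.013],[0,0,-0.013],[0,0,-0.013],[0,0,0]], twist=[0,0,0,0,0])

```text
clock: 2.68
tool_pos: [0.432, 0.2396, 0.0755]
eef_rot: [0.693, 0.141, -0.143, -0.692]
contact_force: [0.2, -0.3, 0.4]
opening: 0.367
```

Call:
carry_out(offset=[[0,0,0],[0,0,0],[0,0,0]], twist=[0,0,0], grip=0.018, newtons=5)

```text
clock: 3.05
tool_pos: [0.4329, 0.2401, 0.0771]
eef_rot: [-0.693, -0.142, 0.142, 0.693]
contact_force: [-0.2, -0.1, -0.2]
opening: 0.204
```

Run:
```python
from h import *
t,M,a=tool();print(t,a)
# arc plan: post direction phi, tool at 70mm
c=np.array([.460,.1755]);p=t[:2]
for phi in range(105,29,-8):
    q=c+.07*np.array([np.cos(np.radians(phi)),np.sin(np.radians(phi))]);print(phi,"lever %.2f"%np.radians(126.1-phi),q.round(4),(q-p).round(4));p=q
```

```text
[0.4329063  0.24010999 0.07711488] 23.14889580630212
105 lever 0.37 [0.4419 0.2431] [0.009 0.003]
97 lever 0.51 [0.4515 0.245 ] [0.0096 0.0019]
89 lever 0.65 [0.4612 0.2455] [0.0098 0.0005]
81 lever 0.79 [0.471  0.2446] [ 0.0097 -0.0009]
73 lever 0.93 [0.4805 0.2424] [ 0.0095 -0.0022]
65 lever 1.07 [0.4896 0.2389] [ 0.0091 -0.0035]
57 lever 1.21 [0.4981 0.2342] [ 0.0085 -0.0047]
49 lever 1.35 [0.5059 0.2283] [ 0.0078 -0.0059]
41 lever 1.49 [0.5128 0.2214] [ 0.0069 -0.0069]
33 lever 1.62 [0.5187 0.2136] [ 0.0059 -0.0078]
```

Call:
carry_out(offset=[[0.0045,0.0015,0],[0.0045,0.0015,0],[0.0048,0.001,0],[0.0048,0.0009,0],[0,0,0]], twist=[-4,-4,-4,-4,0])

```text
clock: 3.68
tool_pos: [0.4523, 0.2452, 0.0767]
eef_rot: [-0.706, -0.044, 0.043, 0.706]
contact_force: [-0.7, -0.5, -0.2]
opening: 0.208
```

Call:
carry_out(offset=[[0.0025,0.0001,0],[0.0025,0.0001,0],[0.0025,0.0001,0],[0.0025,0.0001,0]], twist=[-2,-2,-2,-2])

```text
clock: 4.18
tool_pos: [0.4613, 0.2455, 0.0767]
eef_rot: [-0.707, 0.006, -0.006, 0.707]
contact_force: [-2.4, 1.0, 1.8]
opening: 0.206
```

Call:
carry_out(offset=[[0.0025,-0.0002,0],[0.0025,-0.0002,0]], twist=[-2,-2])

```text
clock: 4.42
tool_pos: [0.4665, 0.2453, 0.0767]
eef_rot: [-0.706, 0.031, -0.031, 0.707]
contact_force: [-3.1, 2.2, 1.5]
opening: 0.205
```

Run:
```python
from h import *
for i in range(6):
    s=get_state();print(s["clock"],s["contact_force"].round(2),s["tool_pos"].round(4),(s["opening"]*88.1).round(2));snapshot("top")
```

```text
Traceback (most recent call last):
AttributeError: 'float' object has no attribute 'round'
```

Call:
carry_out(offset=[[0.0024,-0.0003,0],[0.0024,-0.0004,0]], twist=[-2,-2])

```text
clock: 4.68
tool_pos: [0.4713, 0.2446, 0.0767]
eef_rot: [-0.705, 0.055, -0.055, 0.705]
contact_force: [-3.2, 2.5, 1.2]
opening: 0.209
```

```bash
cat >> h.py <<'E'
def feel(c=np.array([.460,.1755]),k=3):
    for i in range(k):
        s=get_state();p=s["tool_pos"][:2]-c;u=p/np.hypot(*p);t=np.array([u[1],-u[0]]);F=s["contact_force"]
        print("t%.2f phi %.1f r %.1f mm  Ftan %.2f Frad %.2f Fz %.1f jaw %.1f"%(s["clock"],np.degrees(np.arctan2(p[1],p[0])),1e3*np.hypot(*p),F[:2]@t,F[:2]@u,F[2],tool()[2]))
        if i<k-1: snapshot("top")
E
python3 -c "
from h import *
feel()"
```

```text
t4.67 phi 80.7 r 70.0 mm  Ftan -3.51 Frad 1.92 Fz 1.2 jaw -9.0
t4.72 phi 80.3 r 70.1 mm  Ftan -2.78 Frad 1.79 Fz -0.6 jaw -9.0
t4.78 phi 80.3 r 70.1 mm  Ftan -2.31 Frad 1.70 Fz -0.1 jaw -8.9
```

Call:
carry_out(offset=[[0.0024,-0.0004,0],[0.0024,-0.0005,0],[0.0024,-0.0006,0],[0.0023,-0.0007,0]], twist=[-2,-2,-2,-2])

```text
clock: 5.28
tool_pos: [0.4809, 0.2423, 0.0768]
eef_rot: [-0.699, 0.104, -0.104, 0.7]
contact_force: [-2.7, 3.7, -0.0]
opening: 0.202
```

```bash
python3 -c "
from h import *
feel(k=1)"
```

```text
t5.28 phi 72.6 r 70.0 mm  Ftan -3.64 Frad 2.69 Fz -0.0 jaw -17.0
```

Call:
carry_out(offset=[[0.0023,-0.0008,0],[0.0023,-0.0008,0]], twist=[-2,-2])

```text
clock: 5.52
tool_pos: [0.4855, 0.2407, 0.0768]
eef_rot: [-0.695, 0.129, -0.129, 0.695]
contact_force: [-2.3, 3.4, -0.3]
opening: 0.206
```

```bash
python3 -c "
from h import *
feel(k=1)"
```

```text
t5.53 phi 68.6 r 70.0 mm  Ftan -3.43 Frad 2.33 Fz -0.3 jaw -21.0
```

Steady 3.4 N; no bolt yet. Next ~7 mm.

Call:
carry_out(offset=[[0.0023,-0.0009,0],[0.0022,-0.001,0],[0.0022,-0.0011,0]], twist=[-2,-2,-2])

```text
clock: 5.9
tool_pos: [0.4922, 0.2375, 0.0768]
eef_rot: [-0.687, 0.165, -0.165, 0.688]
contact_force: [-1.8, 3.5, 0.4]
opening: 0.205
```

```bash
python3 -c "
from h import *
feel(k=1)"
```

```text
t5.90 phi 62.5 r 69.8 mm  Ftan -3.25 Frad 2.28 Fz 0.4 jaw -27.0
```

Call:
carry_out(offset=[[0.0022,-0.0012,0],[0.0021,-0.0012,0],[0.0021,-0.0012,0]], twist=[-2,-2,-2])

```text
clock: 6.28
tool_pos: [0.4985, 0.2337, 0.0768]
eef_rot: [-0.678, 0.201, -0.201, 0.678]
contact_force: [-1.7, 4.5, -0.6]
opening: 0.206
```

```bash
python3 -c "
from h import *
feel(k=1)"
```

```text
t6.28 phi 56.5 r 69.8 mm  Ftan -3.93 Frad 2.80 Fz -0.6 jaw -33.0
```

Call:
carry_out(offset=[[0.002,-0.0013,0],[0.0019,-0.0014,0]], twist=[-2,-2])

```text
clock: 6.52
tool_pos: [0.5022, 0.2311, 0.0768]
eef_rot: [0.671, -0.224, 0.224, -0.671]
contact_force: [-3.3, 5.8, 0.6]
opening: 0.207
```

```bash
python3 -c "
from h import *
feel(k=1)"
```

```text
t6.53 phi 52.8 r 69.8 mm  Ftan -6.14 Frad 2.65 Fz 0.6 jaw -37.0
```

Call:
carry_out(offset=[[0.001,-0.0007,0],[0.0009,-0.0007,0]], twist=[-1,-1])

```text
clock: 6.78
tool_pos: [0.5032, 0.2301, 0.0767]
eef_rot: [0.667, -0.236, 0.235, -0.667]
contact_force: [-2.4, 4.8, 1.8]
opening: 0.206
```

```bash
python3 -c "
from h import *
feel(k=1)"
```

```text
t6.78 phi 51.6 r 69.6 mm  Ftan -4.80 Frad 2.26 Fz 1.8 jaw -38.9
```

Call:
carry_out(offset=[[0.001,-0.0007,0],[0.001,-0.0008,0],[0.001,-0.0008,0]], twist=[-1,-1,-1])

```text
clock: 7.15
tool_pos: [0.5062, 0.2277, 0.0768]
eef_rot: [0.66, -0.254, 0.252, -0.66]
contact_force: [-3.2, 5.8, 0.9]
opening: 0.209
```

```bash
python3 -c "
from h import *
feel(k=1)"
```

```text
t7.15 phi 48.5 r 69.7 mm  Ftan -6.24 Frad 2.24 Fz 0.9 jaw -41.9
```

Call:
carry_out(offset=[[0.001,-0.0008,0],[0.0009,-0.0009,0],[0,0,0]], twist=[-1,-1,0])

```text
clock: 7.52
tool_pos: [0.5082, 0.2259, 0.0767]
eef_rot: [0.656, -0.265, 0.264, -0.656]
contact_force: [-2.9, 4.4, 1.2]
opening: 0.206
```

```bash
python3 -c "
from h import *
feel(k=1)"
```

```text
t7.53 phi 46.3 r 69.7 mm  Ftan -5.14 Frad 1.19 Fz 1.2 jaw -43.9
```

Call:
carry_out(offset=[[0.0009,-0.0009,0],[0.0009,-0.0009,0],[0,0,0]], twist=[-1,-1,0])

```text
clock: 7.9
tool_pos: [0.51, 0.2241, 0.0767]
eef_rot: [0.651, -0.276, 0.275, -0.651]
contact_force: [-2.4, 4.4, 1.4]
opening: 0.203
```

```bash
python3 -c "
from h import *
feel(k=1)"
```

```text
t7.90 phi 44.2 r 69.7 mm  Ftan -4.82 Frad 1.40 Fz 1.4 jaw -45.9
```

Call:
carry_out(offset=[[0.0009,-0.0009,0],[0.0009,-0.0009,0],[0,0,0]], twist=[-1,-1,0])

```text
clock: 8.28
tool_pos: [0.5118, 0.2223, 0.0767]
eef_rot: [0.646, -0.288, 0.287, -0.646]
contact_force: [-2.5, 3.4, 1.4]
opening: 0.209
```

```bash
python3 -c "
from h import *
feel(k=1)"
```

```text
t8.28 phi 42.1 r 69.8 mm  Ftan -4.19 Frad 0.45 Fz 1.4 jaw -47.9
```

Call:
carry_out(offset=[[0.0008,-0.0009,0],[0.0008,-0.0009,0],[0,0,0]], twist=[-1,-1,0])

```text
clock: 8.65
tool_pos: [0.5134, 0.2205, 0.0767]
eef_rot: [0.641, -0.299, 0.298, -0.641]
contact_force: [-2.6, 4.8, 1.8]
opening: 0.203
```

```bash
python3 -c "
from h import *
feel(k=1)"
```

```text
t8.65 phi 40.1 r 69.8 mm  Ftan -5.30 Frad 1.09 Fz 1.8 jaw -49.9
```

Call:
carry_out(offset=[[0.0008,-0.001,0],[0.0008,-0.001,0],[0,0,0]], twist=[-1,-1,0])

```text
clock: 9.02
tool_pos: [0.5148, 0.2186, 0.0767]
eef_rot: [0.636, -0.31, 0.309, -0.636]
contact_force: [-3.5, 4.5, 2.2]
opening: 0.206
```

```bash
python3 -c "
from h import *
feel(k=1)"
```

```text
t9.03 phi 38.2 r 69.8 mm  Ftan -5.74 Frad 0.04 Fz 2.2 jaw -51.9
```

Call:
carry_out(offset=[[0.0008,-0.001,0],[0.0008,-0.001,0],[0,0,0]], twist=[-1,-1,0])

```text
clock: 9.4
tool_pos: [0.5153, 0.2178, 0.0767]
eef_rot: [0.631, -0.322, 0.319, -0.63]
contact_force: [-4.8, 6.6, 3.0]
opening: 0.207
```

```bash
python3 -c "
from h import *
feel(k=1)"
```

```text
t9.40 phi 37.4 r 69.6 mm  Ftan -8.11 Frad 0.20 Fz 3.0 jaw -53.8
```

Call:
carry_out(offset=[[0.0008,-0.001,0],[0.0007,-0.001,0],[0,0,0]], twist=[0,0,0])

```text
clock: 9.78
tool_pos: [0.5162, 0.2166, 0.0766]
eef_rot: [-0.631, 0.322, -0.318, 0.631]
contact_force: [-4.9, 7.9, 2.9]
opening: 0.229
```

```bash
python3 -c "
from h import *
feel(k=1)"
```

```text
t9.78 phi 36.2 r 69.6 mm  Ftan -9.26 Frad 0.73 Fz 2.9 jaw -53.8
```

Call:
carry_out(offset=[[0,0,0],[0,0,0]], twist=[0,0], grip=0.019, newtons=15)

```text
clock: 10.02
tool_pos: [0.516, 0.2169, 0.0766]
eef_rot: [-0.631, 0.322, -0.317, 0.631]
contact_force: [-5.3, 8.5, 3.3]
opening: 0.215
```

```bash
python3 -c "
from h import *
feel(k=1)"
```

```text
t10.03 phi 36.5 r 69.7 mm  Ftan -10.01 Frad 0.84 Fz 3.3 jaw -53.8
```

Call:
carry_out(offset=[[0.0006,-0.0008,0],[0.0004,-0.0005,0],[0,0,0]], twist=[0,0,0])

```text
clock: 10.4
tool_pos: [0.5164, 0.2165, 0.0766]
eef_rot: [-0.631, 0.322, -0.317, 0.631]
contact_force: [-6.8, 9.9, 4.8]
opening: 0.215
```

```bash
python3 -c "
from h import *
feel(k=1)"
```

```text
t10.40 phi 36.0 r 69.7 mm  Ftan -11.96 Frad 0.33 Fz 4.8 jaw -53.7
```

Call:
carry_out(offset=[[-0.0025,0.0035,0],[-0.0015,0.002,0],[0,0,0]], twist=[0,0,0], grip=0.032)

```text
clock: 10.78
tool_pos: [0.5164, 0.2173, 0.0767]
eef_rot: [0.631, -0.32, 0.321, -0.63]
contact_force: [-0.4, 0.2, 0.0]
opening: 0.363
```

```bash
python3 -c "
from h import *
feel(k=1)"
```

```text
t10.78 phi 36.5 r 70.1 mm  Ftan -0.41 Frad -0.22 Fz 0.0 jaw -53.9
```

Call:
carry_out(offset=[[0,0,0.012],[0,0,0.02],[0,0,0.03],[0,0,0.03],[0,0,0.03],[0,0,0]], twist=[0,0,0,0,0,0])

```text
clock: 11.52
tool_pos: [0.5177, 0.2184, 0.2015]
eef_rot: [-0.629, 0.319, -0.322, 0.632]
contact_force: [-0.2, -0.5, -0.1]
opening: 0.364
```

Run:
```python
from h import *
s=get_state();print(s["q"].round(3),s["tool_pos"],s["contact_force"])
crop("top",170,215,185,120,4,"pics/e1.png")
```

```text
[-0.725  0.69   0.417  1.823 -0.407  0.708 -1.021] [0.51768802 0.21839054 0.20146274] [-0.19489976 -0.48102677 -0.07507531]
```

View pics/e1.png

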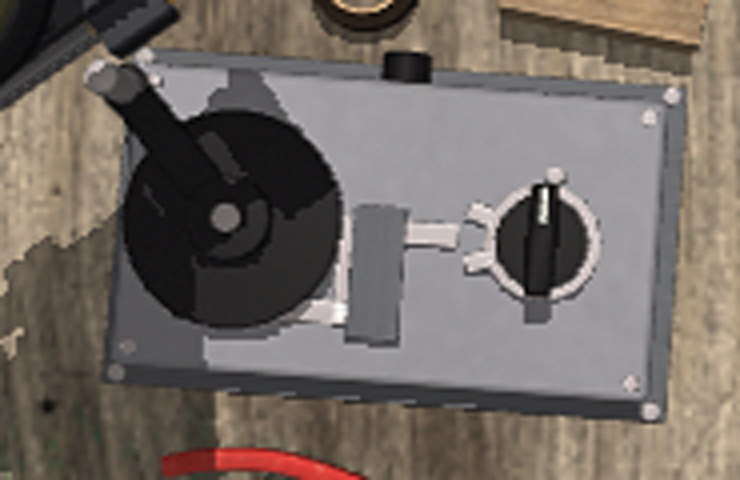

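Call:
carry_out(offset=[[-0.0047,-0.0124,0],[-0.0047,-0.0124,0],[-0.0047,-0.0124,0],[-0.0047,-0.0124,0],[-0.0047,-0.0124,0],[-0.0047,-0.0124,0],[-0.0047,-0.0124,0],[-0.0047,-0.0124,0]], twist=[10,10,10,10,10,10,10,10])

```text
clock: 12.58
tool_pos: [0.4773, 0.1185, 0.1978]
eef_rot: [-0.688, -0.161, 0.163, 0.688]
contact_force: [-1.1, -0.5, -0.4]
opening: 0.362
```

Call:
carry_out(offset=[[-0.0047,-0.0124,0],[-0.0047,-0.0124,0],[-0.0047,-0.0124,0],[-0.0047,-0.0124,0],[-0.0047,-0.0124,-0.02],[-0.0047,-0.0124,-0.03],[0,0,-0.03],[0,0,0]], twist=[10,10,10,10,10,10,0,0])

```text
clock: 13.58
tool_pos: [0.4481, 0.0444, 0.1169]
eef_rot: [-0.515, -0.481, 0.485, 0.518]
contact_force: [1.2, 0.9, 0.2]
opening: 0.362
```

Run:
```python
from h import *
s=get_state();print(s["q"].round(3),s["tool_pos"],s["contact_force"],tool()[2])
p=proj("scene",[.4516,.045,.083]);print(p,proj("scene",[.4516,.045,.12]))
x,y=int(p[0])-60,int(p[1])-75
crop("scene",x,y,120,120,5,"pics/f1.png");print(x,y)
```

```text
[-0.068  0.705 -0.211  2.181  0.47   0.304  0.821] [0.44810566 0.04438505 0.11685753] [1.18999823 0.90656082 0.19287987] 86.14261079440622
[311.55360715 223.70508915] [311.5395537  207.04507721]
251 148
```

View pics/f1.png

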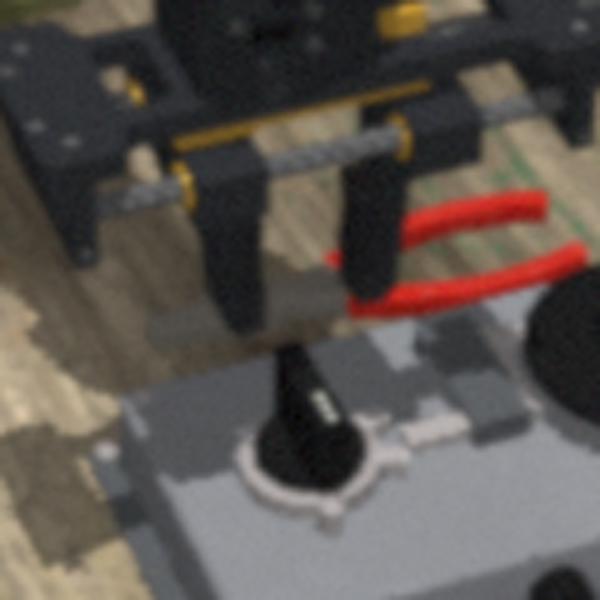

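Call:
carry_out(offset=[[0,0,0],[0,0,-0.015],[0,0,-0.015],[0,0,-0.015],[0,0,-0.014],[0,0,0],[0,0,0]], twist=[0,0,0,0,0,0,0])

```text
clock: 14.5
tool_pos: [0.4507, 0.0451, 0.0606]
eef_rot: [0.517, 0.483, -0.482, -0.516]
contact_force: [0.5, -0.6, -0.7]
opening: 0.363
```

Call:
carry_out(offset=[[0,0,0],[0,0,0],[0,0,0]], twist=[0,0,0], grip=0.014, newtons=20)

```text
clock: 14.88
tool_pos: [0.4503, 0.0449, 0.06]
eef_rot: [0.517, 0.483, -0.483, -0.516]
contact_force: [0.1, -0.0, -0.1]
opening: 0.158
```

Call:
carry_out(offset=[[0,0,0],[0,0,0],[0,0,0],[0,0,0]], twist=[-3,-3,-2,0])

```text
clock: 15.38
tool_pos: [0.4498, 0.0458, 0.0597]
eef_rot: [-0.548, -0.446, 0.446, 0.549]
contact_force: [-2.5, 5.3, 2.5]
opening: 0.158
```

```bash
cat >> h.py <<'E'
def st():
    s=get_state();print("t%.2f"%s["clock"],s["tool_pos"].round(4),"F",s["contact_force"].round(2),"M",s["moment"].round(3),"jaw %.1f open %.1f mm"%(tool()[2],s["opening"]*88.1))
E
python3 -c "
from h import *
st()"
```

```text
t15.38 [0.4498 0.0458 0.0597] F [-2.46  5.29  2.55] M [0.983 0.399 0.047] jaw 78.2 open 13.9 mm
```

Call:
carry_out(offset=[[0,0.0012,0],[0,0,0],[0,0,0],[0,0,0]], twist=[0,-3,-3,0])

```text
clock: 15.88
tool_pos: [0.4499, 0.0461, 0.0597]
eef_rot: [-0.572, -0.416, 0.416, 0.572]
contact_force: [-2.9, 3.3, 1.1]
opening: 0.16
```

```bash
python3 -c "
from h import *
st()"
```

```text
t15.88 [0.4499 0.0461 0.0597] F [-2.85  3.26  1.08] M [0.675 0.481 0.015] jaw 72.1 open 14.1 mm
```

Call:
carry_out(offset=[[0,0.0008,0],[0,0,0],[0,0,0],[0,0,0],[0,0,0]], twist=[-3,-3,-3,-3,0])

```text
clock: 16.5
tool_pos: [0.45, 0.0465, 0.0597]
eef_rot: [0.612, 0.354, -0.354, -0.612]
contact_force: [-2.8, 0.8, 1.7]
opening: 0.157
```

```bash
python3 -c "
from h import *
st()"
```

```text
t16.50 [0.45   0.0465 0.0597] F [-2.79  0.77  1.72] M [0.022 0.373 0.056] jaw 60.1 open 13.8 mm
```

Call:
carry_out(offset=[[-0.0007,0,0],[0,0,0],[0,0,0],[0,0,0],[0,0,0],[0,0,0]], twist=[-4,-4,-4,-4,-4,0])

```text
clock: 17.25
tool_pos: [0.4501, 0.047, 0.0598]
eef_rot: [0.664, 0.243, -0.242, -0.664]
contact_force: [1.4, 0.7, -0.9]
opening: 0.16
```

```bash
python3 -c "
from h import *
st()"
```

```text
t17.25 [0.4501 0.047  0.0598] F [ 1.35  0.68 -0.91] M [-0.033 -0.416  0.01 ] jaw 40.1 open 14.1 mm
```

Call:
carry_out(offset=[[0,0,0],[0,0,0],[0,0,0],[0,0,0]], twist=[-3,-3,-3,0])

```text
clock: 17.75
tool_pos: [0.4502, 0.0472, 0.0598]
eef_rot: [-0.681, -0.19, 0.189, 0.681]
contact_force: [4.1, 0.7, -1.7]
opening: 0.158
```

```bash
python3 -c "
from h import *
st()"
```

```text
t17.75 [0.4502 0.0472 0.0598] F [ 4.08  0.65 -1.74] M [ 0.186 -0.821  0.016] jaw 31.1 open 14.0 mm
```

Call:
carry_out(offset=[[0.0008,0,0],[0,0,0],[0,0,0]], twist=[-2,-2,0])

```text
clock: 18.12
tool_pos: [0.4504, 0.0472, 0.0598]
eef_rot: [-0.687, -0.166, 0.166, 0.687]
contact_force: [3.3, 2.0, -1.4]
opening: 0.162
```

```bash
python3 -c "
from h import *
st()"
```

```text
t18.12 [0.4504 0.0472 0.0598] F [ 3.3   1.96 -1.37] M [ 0.409 -0.728  0.076] jaw 27.1 open 14.3 mm
```

Call:
carry_out(offset=[[0.0004,0,0],[0,0,0],[0,0,0]], twist=[-1.5,-1.5,0])

```text
clock: 18.5
tool_pos: [0.4505, 0.0472, 0.0598]
eef_rot: [-0.691, -0.148, 0.148, 0.692]
contact_force: [2.8, 3.4, 0.3]
opening: 0.161
```

```bash
python3 -c "
from h import *
st()"
```

```text
t18.50 [0.4505 0.0472 0.0598] F [2.82 3.38 0.28] M [ 0.689 -0.576  0.058] jaw 24.2 open 14.2 mm
```

Call:
carry_out(offset=[[0.0004,0.0004,0],[0,0,0],[0,0,0]], twist=[-1.5,-1.5,0])

```text
clock: 18.88
tool_pos: [0.4506, 0.0473, 0.0597]
eef_rot: [-0.695, -0.129, 0.13, 0.695]
contact_force: [1.4, 3.0, 0.4]
opening: 0.162
```

```bash
python3 -c "
from h import *
st()"
```

```text
t18.88 [0.4506 0.0473 0.0597] F [1.44 2.97 0.38] M [ 0.606 -0.295  0.097] jaw 21.1 open 14.3 mm
```

Call:
carry_out(offset=[[0,0.0003,0],[0,0,0],[0,0,0]], twist=[-1.5,-1,0])

```text
clock: 19.25
tool_pos: [0.4507, 0.0473, 0.0597]
eef_rot: [0.698, 0.114, -0.115, -0.698]
contact_force: [0.7, 2.5, 0.9]
opening: 0.159
```

```bash
python3 -c "
from h import *
st()"
```

```text
t19.25 [0.4507 0.0473 0.0597] F [0.71 2.46 0.87] M [ 0.34  -0.254  0.077] jaw 18.6 open 14.0 mm
```

Call:
carry_out(offset=[[0,0,0],[0,0,0],[0,0,0]], twist=[-1,-1,0])

```text
clock: 19.62
tool_pos: [0.4507, 0.0474, 0.0597]
eef_rot: [0.7, 0.102, -0.103, -0.7]
contact_force: [0.6, 1.1, 2.0]
opening: 0.158
```

```bash
python3 -c "
from h import *
st()"
```

```text
t19.62 [0.4507 0.0474 0.0597] F [0.65 1.15 1.97] M [ 0.302 -0.105  0.203] jaw 16.6 open 14.0 mm
```

Call:
carry_out(offset=[[0,0,0],[0,0,0],[0,0,0]], twist=[-1,-0.5,0])

```text
clock: 20.0
tool_pos: [0.4507, 0.0475, 0.0598]
eef_rot: [0.701, 0.093, -0.093, -0.701]
contact_force: [-0.2, 0.6, 1.9]
opening: 0.161
```

```bash
python3 -c "
from h import *
st()"
```

```text
t20.00 [0.4507 0.0475 0.0598] F [-0.24  0.64  1.89] M [ 0.174 -0.007  0.422] jaw 15.2 open 14.2 mm
```

Call:
carry_out(offset=[[0,0,0],[0,0,0],[0,0,0],[0,0,0]], twist=[2,2,0,0], grip=0.032)

```text
clock: 20.5
tool_pos: [0.4509, 0.0474, 0.0597]
eef_rot: [0.697, 0.117, -0.118, -0.697]
contact_force: [0.2, 0.2, -0.1]
opening: 0.363
```

Call:
carry_out(offset=[[0,0,0.01],[0,0,0.02],[0,0,0.03],[0,0,0.03],[0,0,0.03],[-0.03,-0.02,0.03],[-0.03,-0.02,0.02],[0,0,0]], twist=[0,0,0,0,0,0,0,0])

```text
clock: 21.5
tool_pos: [0.3889, 0.0061, 0.2313]
eef_rot: [0.698, 0.117, -0.116, -0.697]
contact_force: [0.0, 0.9, -0.1]
opening: 0.363
```

Call:
carry_out(offset=[[-0.03,-0.05,0.01],[-0.02,-0.05,0],[0,-0.04,0],[0,0,0],[0,0,0]], twist=[0,0,0,0,0])

```text
clock: 22.12
tool_pos: [0.3415, -0.1317, 0.2397]
eef_rot: [-0.697, -0.118, 0.118, 0.697]
contact_force: [-0.1, -0.3, -0.0]
opening: 0.365
```

Run:
```python
from h import *
st();print(abs(get_state()["qd"]).max())
crop("top",170,185,250,180,3,"pics/g1.png")
```

```text
t22.12 [ 0.3415 -0.1317  0.2397] F [-0.08 -0.34 -0.04] M [-0.055 -0.021 -0.044] jaw 19.2 open 32.2 mm
0.025046839034631323
```

View pics/g1.png

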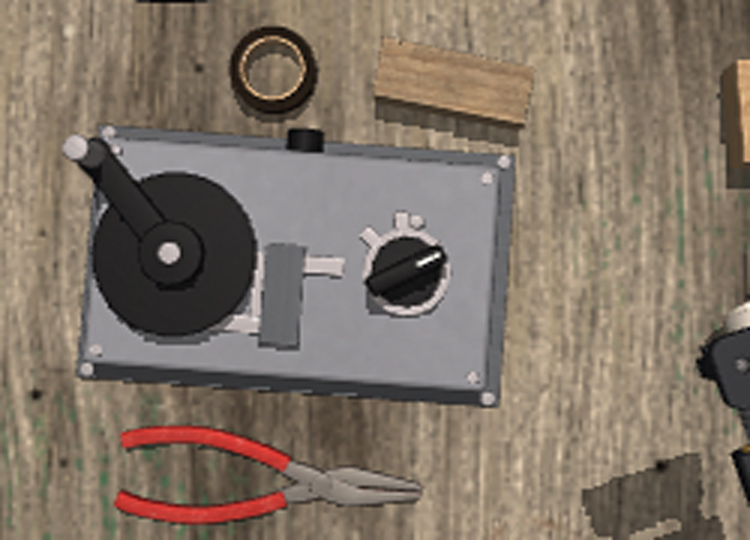

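The picture shows the selector turned about 60°, with its lug at crop (402,222) against the stop pin at (418,222). The lever post is at (75,148), the bolt is withdrawn, the bystanders are where they were and the arm is clear, so I'm handing in.

```bash
python3 -c "
from plant import job
print(job.finish_job())"
```

```text
the job is handed in; nothing more can be done
None
```

The control station is at ready: both controls are at their stops and let go, and I handed the job in at about 22 s of the 64 s allowed. The hand-in gives no verdict.

- **Isolator:** I turned the lever clockwise to its stop, at roughly 1.53 rad. The force at the post was about 3.5 N while turning, about 5 N while it pushed the bolt, and 12 N at the stop (about 7 N extra). The pictures show the bolt tip drawn about 9 mm, clear of the lugs.
- **Selector:** I turned the bar knob clockwise until the torque rose from about 0.08 to 0.42 N m at the stop pin, well under the 1.1 N m limit. The last picture shows it turned about 60°, with its lug at the pin.
- **Last checks:** The arm is clear of everything, with no contact force, and the pliers, block and tape look unmoved. The mug was outside the last picture, but the arm never came near it. No check failed. The joint angles come from the pictures and the tool's position, not from a direct reading.

One slip on the way: at 5 N grip the fingers gave by about 2 mm at the lever's stop. I raised the grip to 15 N before the final touch.

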